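Load the vial crate and hold its cover at the pointer

ROBOT

A 6-joint arm with a two-finger parallel gripper is mounted at the origin on the work surface; the furniture and walls round the work are solid. World frame = base frame: x ahead of the robot, y to its left, z up, the work surface at z = 0. Lengths are in m, angles in rad, forces in N, time in s.
With the tool pointing down it reaches from about 0.3 to 0.875 m from the base axis. Payload 6.4 kg.
Tool frame: the origin (TCP) lies between the finger pads; the fingertips stand 8 mm ahead of it and the grasp point (between the pads) lies 11 mm behind it (ctrl.finger_overhang is the distance from the TCP to the fingertips, in m); z points along the fingers, y is the line along which they close (so a half turn about z gives the same grasp; the last joint's range is limited). The gripper opens to 85 mm and grips with 20 to 120 N. Pads are 22 mm wide; open, the fingers measure 114 mm over their backs; the gripper's body (76 mm by 85 mm) begins 54 mm behind the grasp point. The pads swing forward as they close: fully open they stand 13 mm farther back than shut.
Start: joints at [-1.493, 0.181, 1.607, -0, 1.354, -0.206], TCP at [0.161, -0.552, 0.239] pointing down, gripper open.
Joint ranges: [-2.99, 2.99], [-0.89, 2.07], [0.3, 2.58], [-1.14, 4.28], [0, 2.63], [-3.12, 3.12]. Speed limits (rad/s): [2.57, 2.57, 3.01, 3.14, 3.14, 3.14].

INTERFACE

Orientations are given as a unit quaternion [w, x, y, z].
In Python, from bench import ctrl, camera gives the robot as it stands.
- The arm moves only by the shell command python3 -m pendant 'ROWS' [OPENING]. ROWS is JSON, a list of rows, each a list of 6 numbers: the shift along the world's x, y, z normalised to -1 to 1, where 1 is 200 mm, then the turn, a rotation vector about the world's x, y, z normalised to -1 to 1, where 1 is pi/2 rad. In form: [[dx, dy, dz, rx, ry, rz], ...]. A call has exactly 10 rows; each row shifts and turns the commanded pose from where the row before left it; what a row does not reach is not made up. A row lasts 1/8 s, in which the tool goes at most 62.5 mm and 10.7 degrees, less where a joint would pass 70% of its speed; a pose out of reach is approached as far as the arm can. A call with a number of a shift or a turn outside -1 to 1 is refused whole. A call with a gripper value outside its range is refused whole. OPENING is the opening, from -1 (shut) to 1 (fully open), set as the call begins (- or left out, the last holds). The fingers move at their own pace and stop on an object; the grip force is fixed at half the most. Time passes only in rows, so rows that do not move let the fingers close, or fill a call up. It gives the time, the measured TCP pose, the force, the opening and the grip force at its end, in the units of the state.
- ctrl.get_obs(): the state, without advancing time (a new reading comes with each control period).
- camera(name): name is "scene" or "top" or "wrist"; returns a dict with "color" (420x560x3 uint8, blue, green, red), "fx", "fy", "cx", "cy" (pixels), "xyz" and "rotation" of the camera in the world; the wrist camera has in their place "hand_eye" (4x4, takes a point from camera to tool coordinates, whose origin is the TCP and whose axes are the flange's). Camera axes: x right, y down, z forward; pixel columns grow to the right and rows downward; lengths in m; the calibration is good to about 2 mm. A picture is of the moment at which its call begins: read the wrist's pose just before it. There is no depth.
- ctrl.hand_in(): hands the job in; it is judged then, once.
The state is a dict: "time_s": time; "q": joint angles; "dq": joint speeds; "joint_efforts": joint torques, N m; "eef_pos": TCP position; "eef_rot": TCP orientation; "wrist_force": force on the tool from outside, world axes, zero at the start; "torque": the same for the moment, N m; "opening": opening from 0.0 (shut) to 1.0 (fully open); "grasp_force": force on a finger pad.
Only numpy, scipy, OpenCV 4.12 (cv2) and the standard library are available. Lean on these libraries where they do the work, as an engineer would, in place of code of your own. Each camera call takes 0.05 s, during which the arm holds its last target. There are 200 camera calls.

TASK

Stand the two sample vials that are loose on the desk upright in the two empty cells of the wooden vial crate, one in each cell, and leave the cover open meanwhile. Then take the crate's open cover by its black bar handle and swing it forward and down until it is in line with the angle pointer beside the crate, on its right, and finish while still holding the cover there, steady, against its weight. Never let the cover fall shut, do not move the pointer, and do not disturb the vials already in the crate or the other things on the desk.

Things in the scene. Friction and masses are not known exactly. Their poses are not given: they have to be found in the camera images.
- crate: Fixed wooden vial crate, 96 mm deep, 209 mm wide. Origin on the desk under the middle of its one row of four cells; y runs along the row (left), x back to the hinge. Cell centres at x 0, y -76.5, -25.5, 25.5, 76.5 mm; each cell 46 mm square inside, walls 5 mm thick, tops 34 mm and floor 6 mm above the desk. A 70 mm high back wall starts 60 mm behind the cell centres.
- cork_a: Thin cork disc (36 mm across, 2 mm thick) fixed on the floor in the middle of one of the two empty cells; origin at the centre of its underside, 6 mm above the desk. Which two cells are empty varies; the vial stands on the disc.
- cork_b: The same cork disc in the middle of the other empty cell.
- vial_1_mid (a point): Loose screw-cap sample vial standing on the desk, clear body 27 mm across and 60 mm tall (its cap, 24 mm across, is the top 12 mm), about 30 g. The point is its centre, 30 mm above its foot; z runs up its axis.
- vial_2_mid (a point): The second loose vial on the desk, the same in shape and size; point at its centre, 30 mm above its foot. Either vial may go in either empty cell.
- stored_1_mid (a point): A vial of the same size that already stands in a cell of the crate (not on cork); centre, 30 mm above its foot. Leave it.
- stored_2_mid (a point): The other vial that already stands in the crate; centre, 30 mm above its foot. Leave it.
- cover: Wooden cover, 96 mm from hinge to edge, 188 mm wide, 0.2 kg. Origin at the middle of its hinge axis, 50 mm behind the cell centres, 78 mm above the desk; y along the axis; -x points from hinge to handle. Shut, it lies level over the cells; it starts open, resting 19 to 22 degrees past upright. The hinge is almost free: forward of upright the cover falls shut unless held.
- handle_grip (a point): Centre of the cover's black handle: a round bar 30 mm long, 18 mm thick, parallel to the hinge axis and 126 mm from it in the cover's plane (turns with the cover), on a 10 mm wide neck, 21 mm clear of the cover's edge. It can be gripped across its two ends (30 mm, fingers closing along the hinge axis) and then turns between the fingers.
- pointer: Flat metal arm that marks the angle at which the cover is to be held, stiff. Origin on the cover's hinge axis, 155 mm to the right (-y) of the cover's origin, beside the crate on a thin post; -x points along it to its tip, 40 to 63 degrees above level toward the robot. The cover is in line with it when their -x axes are parallel.
- pointer_tip (a point): Black tip of the pointer, 98 mm from the hinge axis, 176 mm or less above the desk.
- timer: White bench timer lying on the desk left of the crate, 66 x 63 x 18 mm, origin under its centre. Bystander.
- petri: Petri dish 60 mm across, 15 mm high, on the desk, origin under its centre. Bystander.
- beaker: Small glass beaker 54 mm across, 67 mm high, left of the crate, origin under its centre. Bystander.
- dropper: Dropper bottle 33 mm across, 102 mm high, left of the crate, origin under its centre. Bystander.
There are look-alikes about, which are no part of the job. What is shaped like the part that bears vial_1_mid but orange or pink is not meant.

How it is judged:
On the way:
1. both loose vials stand upright and released in the two empty cells, one in each, the cover still open ((((horizontal distance between vial_1_mid and cork_a below 0.018 m and z of vial_1_mid in the frame of cork_a below 0.038 m and angle between vial_1_mid's own z axis and vertical below 0.12 rad) and (horizontal distance between vial_2_mid and cork_b below 0.018 m and z of vial_2_mid in the frame of cork_b below 0.038 m and angle between vial_2_mid's own z axis and vertical below 0.12 rad)) or ((horizontal distance between vial_1_mid and cork_b below 0.018 m and z of vial_1_mid in the frame of cork_b below 0.038 m and angle between vial_1_mid's own z axis and vertical below 0.12 rad) and (horizontal distance between vial_2_mid and cork_a below 0.018 m and z of vial_2_mid in the frame of cork_a below 0.038 m and angle between vial_2_mid's own z axis and vertical below 0.12 rad))) and contact force between the fingers and vial_1 below 0.05 N and contact force between the fingers and vial_2 below 0.05 N and x of handle_grip in the frame of crate above 0.06 m), for 0.2 s.
At the end, for the whole second after the job is handed in: Both vials stand upright (within 7 degrees), released, on the cork discs of the two empty cells (within 18 mm of the middle), one in each; the cover is within 5 degrees of the pointer, at rest, and the fingers hold it at its handle (grasp point within 50 mm of the handle's centre) ((((horizontal distance between vial_1_mid and cork_a below 0.018 m and z of vial_1_mid in the frame of cork_a below 0.038 m and angle between vial_1_mid's own z axis and vertical below 0.12 rad) and (horizontal distance between vial_2_mid and cork_b below 0.018 m and z of vial_2_mid in the frame of cork_b below 0.038 m and angle between vial_2_mid's own z axis and vertical below 0.12 rad)) or ((horizontal distance between vial_1_mid and cork_b below 0.018 m and z of vial_1_mid in the frame of cork_b below 0.038 m and angle between vial_1_mid's own z axis and vertical below 0.12 rad) and (horizontal distance between vial_2_mid and cork_a below 0.018 m and z of vial_2_mid in the frame of cork_a below 0.038 m and angle between vial_2_mid's own z axis and vertical below 0.12 rad))) and contact force between each of the fingers, cover and vial_1 below 0.05 N and contact force between each of the fingers, cover and vial_2 below 0.05 N and angle between the x axis of cover and the x axis of pointer, either way round below 0.087 rad and angular speed of cover below 0.05 rad/s and contact force between the fingers and cover above 0.5 N and distance between the grasp point and handle_grip below 0.05 m); the arm keeps its last pose, push and grip.
It fails at once if the cover falls shut or is pushed far below the pointer (under 20 degrees above level) (height (world z) of handle_grip below 0.121 m).
It fails at once if the pointer is moved by more than 8 mm at its tip (distance of pointer_tip from where it was at the start of the episode above 0.008 m).
It fails at once if a vial already in the crate is lifted out or tipped (distance of any of stored_1_mid, stored_2_mid from where it was at the start of the episode above 0.025 m or angle between any of stored_1_mid, stored_2_mid's own z axis and vertical above 0.4 rad).
It fails at once if a bystander on the desk is shifted by more than 30 mm or tipped over (distance of any of timer, petri, beaker, dropper from where it was at the start of the episode above 0.03 m or angle between any of beaker, dropper's own z axis and vertical above 0.5 rad).
It also fails if it takes over 72 s, if anything falls off the work surface, if the arm or the gripper's body presses on something with over 40 N, if the wrist force passes 120 N, or if a joint passes its speed limit or range.

## Working session

There is one attempt and no reset: what is moved stays moved. The work goes in short steps, Python scripts to look and compute and a shell command to move; the robot and the scene stay as the last step left them, time stands still between calls to the robot, and variables do not carry over. Pictures are saved under pics/ and viewed, at most 10 in all, crops included, and the job is handed in when it is done.

```bash
ls; mkdir -p pics
cat > h.py <<'E'
import numpy as np, cv2
from bench import ctrl, camera
from scipy.spatial.transform import Rotation as R
def rot(q): return R.from_quat([q[1],q[2],q[3],q[0]]).as_matrix()
def M(r):
    r=np.array(r,float)
    return r if r.shape==(3,3) else rot(r)
def ray(c,u,v):
    d=M(c["rotation"])@np.array([(u-c["cx"])/c["fx"],(v-c["cy"])/c["fy"],1]); return np.array(c["xyz"]),d
def onz(c,u,v,z):
    o,d=ray(c,u,v); return o+d*(z-o[2])/d[2]
def proj(c,p):
    q=M(c["rotation"]).T@(np.array(p)-np.array(c["xyz"])); return [c["fx"]*q[0]/q[2]+c["cx"],c["fy"]*q[1]/q[2]+c["cy"]]
def tri(c1,a,c2,b):
    o1,d1=ray(c1,*a);o2,d2=ray(c2,*b)
    s=np.linalg.lstsq(np.c_[d1,-d2],o2-o1,rcond=None)[0]
    p,q=o1+d1*s[0],o2+d2*s[1]; return (p+q)/2,np.linalg.norm(p-q)
E
python3 - <<'E'
from h import *
import pickle
for n in("scene","top"):
    c=camera(n); pickle.dump(c,open(n+".pkl","wb")); cv2.imwrite(f"pics/{n}0.png",cv2.resize(c["color"],(800,600),interpolation=cv2.INTER_CUBIC))
    print(n,c["xyz"],c["rotation"],c["fx"],c["cx"])
print(ctrl.get_obs())
E
```

```text
pics
scene [0.22618786 0.87313686 0.6850525 ] [ 0.10558653 -0.20002325  0.87278236 -0.43254263] 484.61547271504713 284.85275394554156
top [0.43353851 0.15690999 0.98623413] [-0.04506711  0.70625802 -0.70464147  0.05146808] 418.41509834206397 273.54168633800185
{'time_s': 0.1, 'q': array([-1.49331417e+00,  1.81460678e-01,  1.60789902e+00, -1.66126773e-05,
        1.35381233e+00, -2.06316427e-01]), 'dq': array([-0.00010648, -0.00355986, -0.00227467, -0.00130507,  0.00014111,
        0.00096211]), 'joint_efforts': array([ 4.45620117e-04, -4.45875549e+01, -3.52238417e+01, -2.54955039e-04,
        4.14811875e-03,  1.25956649e-05]), 'eef_pos': array([ 0.160967  , -0.55150571,  0.23848199]), 'eef_rot': array([-7.88571214e-04,  9.89948615e-01,  1.41425303e-01,  4.27408722e-05]), 'wrist_force': array([-0.72816508, -0.14648208, -0.28515958]), 'torque': array([-0.02368166,  0.00421362,  0.00240532]), 'grasp_force': 0.0, 'opening': 0.994911606788012}
```

View pics/scene0.png

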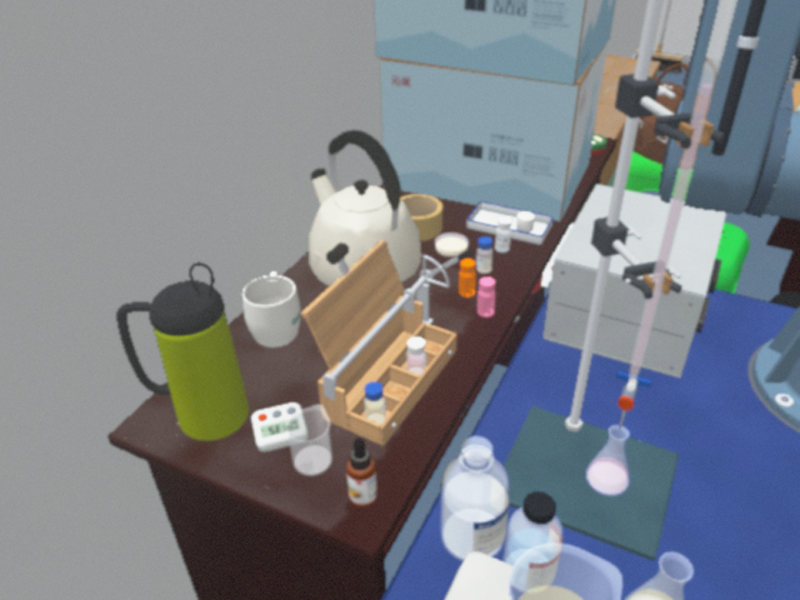

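View pics/top0.png

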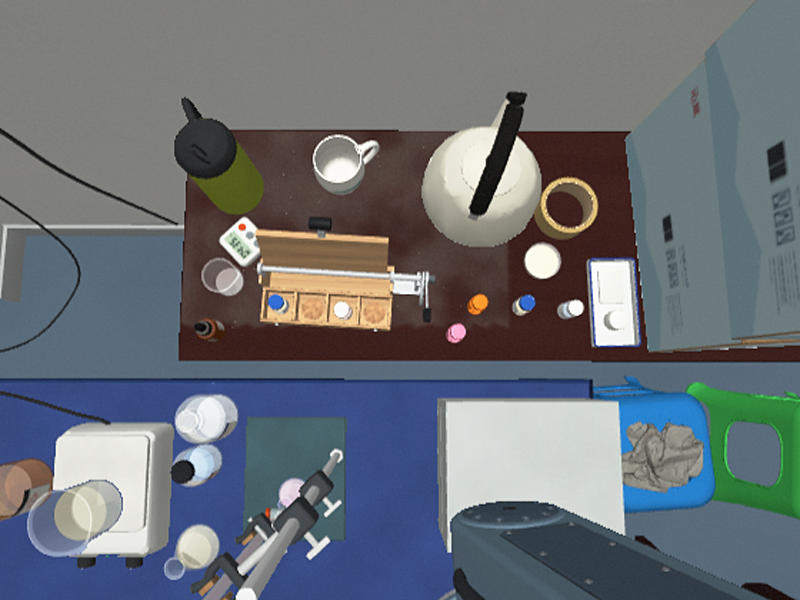

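The top view (800x600 pixels) shows the crate at about (325,308). The blue stored vial is in the left cell and the white one in the third, so the second and fourth cells are empty. The loose vials are blue (525,305) and white (570,309), and the pointer tip is at (427,314). Next I'll measure these.

Run:
```python
from h import *
import pickle
T=pickle.load(open("top.pkl","rb"));S=pickle.load(open("scene.pkl","rb"))
k=0.7
def comp(c,mask,box,minA=8):
    x0,y0,x1,y1=[int(v*k) for v in box]; m=np.zeros_like(mask);m[y0:y1,x0:x1]=mask[y0:y1,x0:x1]
    n,l,s,ce=cv2.connectedComponentsWithStats(m,connectivity=8)
    return [(s[i,4],ce[i].round(1)) for i in range(1,n) if s[i,4]>=minA]
h=cv2.cvtColor(T["color"],cv2.COLOR_BGR2HSV)
blue=cv2.inRange(h,(105,120,60),(130,255,255)); white=cv2.inRange(h,(0,0,170),(180,60,255)); org=cv2.inRange(h,(5,180,120),(18,255,255)); pink=cv2.inRange(h,(155,80,120),(175,255,255))
black=cv2.inRange(h,(0,0,0),(180,255,40))
for nm,m,b,z in [("blue",blue,(500,280,600,330),.06),("white",white,(550,290,590,330),.06),("org",org,(450,280,500,330),.06),("pink",pink,(430,310,480,350),.06),("st blue",blue,(260,285,300,320),.066),("st white",white,(325,295,360,325),.066),("tip",black,(418,300,440,330),.16),("handle",black,(300,205,340,235),.196),("petri",white,(515,235,565,285),.015)]:
    for a,ce in comp(T,m,b): print(nm,a,ce,onz(T,*ce,z).round(4))
# crate outline corners (800px coords) at z .034
for n,p in [("FL",(259,323)),("FR",(391,329))]: print(n,onz(T,p[0]*k,p[1]*k,.034).round(4))
# hinge rod ends z .078
for p in [(260,269),(392,276),(430,278)]: print("rod",onz(T,p[0]*k,p[1]*k,.078).round(4))
big=cv2.resize(T["color"][170:250,165:325],(800,400),interpolation=cv2.INTER_CUBIC)
s=cv2.resize(S["color"][160:320,210:370],(600,600),interpolation=cv2.INTER_CUBIC)[:,:]
cv2.imwrite("pics/topcrop.png",big);cv2.imwrite("pics/scenecrop.png",s)
```

```text
blue 15 [414.1 211. ] [ 0.551 -0.166  0.06 ]
blue 95 [368.8 211.3] [ 0.55   -0.0644  0.06  ]
blue 10 [415.  224.5] [ 0.5206 -0.1667  0.06  ]
white 92 [402.7 214.8] [ 0.5423 -0.1401  0.06  ]
white 32 [395.5 216.8] [ 0.5378 -0.1238  0.06  ]
org 153 [334.  212.6] [0.5469 0.0136 0.06  ]
pink 95 [318.6 233.1] [0.501  0.0486 0.06  ]
st blue 81 [192.6 210.9] [0.549  0.3278 0.066 ]
st white 119 [239.3 216.8] [0.5362 0.2243 0.066 ]
tip 39 [298.2 219.9] [0.5198 0.1005 0.16  ]
handle 75 [223.6 156.9] [0.6382 0.2467 0.196 ]
petri 470 [379.4 182.3] [ 0.6249 -0.1023  0.015 ]
FL [0.5181 0.3584 0.034 ]
FR [0.509  0.1479 0.034 ]
rod [0.5976 0.3502 0.078 ]
rod [0.5873 0.1469 0.078 ]
rod [0.5844 0.0884 0.078 ]
```

View pics/topcrop.png

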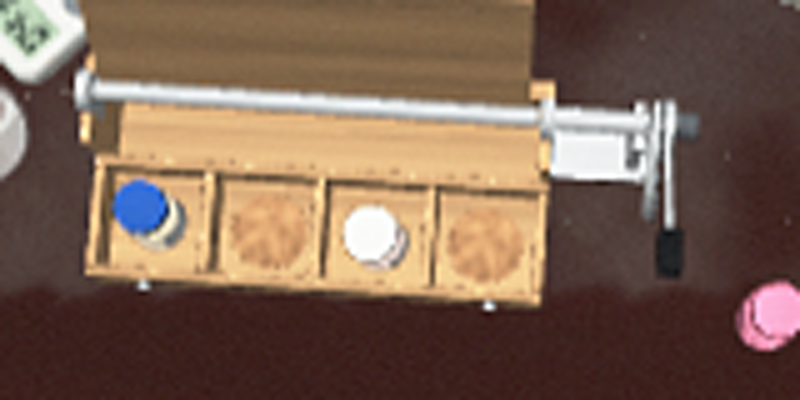

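View pics/scenecrop.png

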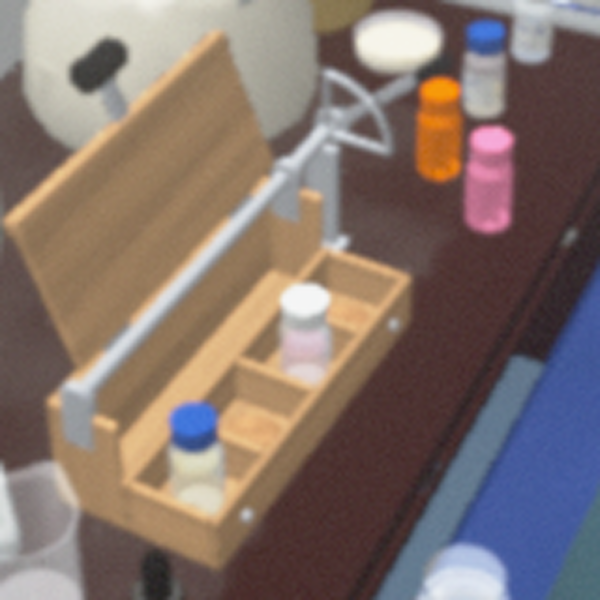

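The crops show the corks at (268,230) and (485,243) in the top crop. The tip is at (670,252) in the top crop and about (435,67) in the scene crop, and the cover handle is at (100,65) in the scene crop.

Run:
```python
from h import *
import pickle
from scipy.optimize import brentq
T=pickle.load(open("top.pkl","rb"));S=pickle.load(open("scene.pkl","rb"))
tc=lambda u,v:(u/5+165-.4,v/5+170-.4); sc=lambda u,v:(u/3.75+210-.4,v/3.75+160-.4)
for n,p in [("corkL",(268,230)),("corkR",(485,243))]: print(n,onz(T,*tc(*p),.008).round(4))
print("tip",tri(T,tc(670,252),S,sc(435,67)))
print("handle",tri(T,(223.6,156.9),S,sc(100,65)))
print("blue cap",tri(T,(368.8,211.3),S,sc(487,36)), "st blue",tri(T,tc(141,208),S,sc(193,425)),"st white",tri(T,tc(373,235),S,sc(304,302)))
print("white cap", onz(T,*(np.array([571,309])*.7),.06))
# rod
for p in [(90,90),(540,113),(690,124)]: print(onz(T,*tc(*p),.078).round(4))
hp=onz(T,*tc(540,113),.078);hl=onz(T,*tc(90,90),.078); yv=hl-hp;yv/=np.linalg.norm(yv); xv=np.array([yv[1],-yv[0],0]);print("yaw",np.degrees(np.arctan2(xv[1],xv[0])))
for tipd,uv in [(98,tc(670,252)),(126,(223.6,156.9))]:
  for a in (40,45,50,55,60,65,90,105,110,115):
    z=.078+tipd/1000*np.sin(np.radians(a)); print(tipd,a,((onz(T,*uv,z)-hp)@xv*1000).round(1), round(-tipd*np.cos(np.radians(a)),1))
c=camera("wrist");print({k:v for k,v in c.items() if k!="color"})
```

```text
corkL [0.5454 0.2782 0.008 ]
corkR [0.5395 0.1762 0.008 ]
tip (array([0.52149669, 0.09790092, 0.13649148]), np.float64(0.0011980883031157752))
handle (array([0.63889968, 0.24695883, 0.19389824]), np.float64(0.0002694235856396267))
blue cap (array([ 0.54976779, -0.0661124 ,  0.0539291 ]), np.float64(0.0020612343379708443)) st blue (array([0.54932501, 0.32861528, 0.05908127]), np.float64(0.00020293230015586136)) st white (array([0.53814643, 0.22526983, 0.06083807]), np.float64(0.0019877178898050716))
white cap [ 0.53893483 -0.13320103  0.06      ]
[0.5991 0.3489 0.078 ]
[0.5895 0.1509 0.078 ]
[0.5848 0.0849 0.078 ]
yaw -2.7814536622780377
98 40 -65.3 -75.1
98 45 -66.0 -69.3
98 50 -66.6 -63.0
98 55 -67.1 -56.2
98 60 -67.6 -49.0
98 65 -68.1 -41.4
98 90 -69.0 -0.0
98 105 -68.7 25.4
98 110 -68.4 33.5
98 115 -68.1 41.4
126 40 53.4 -96.5
126 45 51.3 -89.1
126 50 49.5 -81.0
126 55 47.8 -72.3
126 60 46.3 -63.0
126 65 45.0 -53.2
126 90 42.0 -0.0
126 105 43.1 32.6
126 110 43.9 43.1
126 115 45.0 53.2
{'fx': 346.808917960402, 'fy': 346.808917960402, 'cx': 278.324422245778, 'cy': 209.40331515714362, 'hand_eye': array([[ 2.51424440e-04, -9.50236230e-01, -3.11530165e-01,
         8.08449031e-02],
       [ 9.99999492e-01,  5.43077770e-04, -8.49445383e-04,
        -7.22693464e-04],
       [ 9.76358886e-04, -3.11529793e-01,  9.50235884e-01,
        -1.35655766e-01],
       [ 0.00000000e+00,  0.00000000e+00,  0.00000000e+00,
         1.00000000e+00]])}
```

Run:
```python
from h import *
import pickle
T=pickle.load(open("top.pkl","rb"));S=pickle.load(open("scene.pkl","rb"))
t=lambda *p:np.array(p)*.7
print("pole base",tri(T,t(336,455),S,t(574,425)))
print("clamp black upper",tri(T,t(305,520),S,t(608,237)), tri(T,t(270,545),S,t(636,97)))
print("grey box corners",tri(T,t(440,401),S,t(538,345)),tri(T,t(618,401),S,t(605,187)))
print("box edge",onz(T,*t(650,350),0),onz(T,*t(637,225),.0), "tray",onz(T,*t(588,260),.0),onz(T,*t(594,347),0))
```

```text
pole base (array([0.3098301 , 0.23423813, 0.01391917]), np.float64(0.0018343809666139467))
clamp black upper (array([0.29493425, 0.24670447, 0.31061606]), np.float64(0.030748400103963878)) (array([0.30068116, 0.2548369 , 0.45777067]), np.float64(0.015262848273077462))
grey box corners (array([ 0.39987618,  0.06799407, -0.01525092]), np.float64(0.01224151614481542)) (array([ 0.39316839, -0.17023485,  0.14178891]), np.float64(0.015047851187361957))
box edge [ 0.47800123 -0.28011118  0.        ] [ 0.68968163 -0.27013499  0.        ] tray [ 0.62886928 -0.18398533  0.        ] [ 0.48274596 -0.18757665  0.        ]
```

```bash
python3 -m pendant '[[0.2,0.3,0.15,0,0,0.1],[0.2,0.3,0.15,0,0,0.1],[0.1,0.3,0,0,0,0.1],[0.1,0.3,0,0,0,0.1],[0,0.3,0,0,0,0.1],[0,0.3,0,0,0,0.1],[0,0.3,0,0,0,0.1],[0,0.2,0,0,0,0.0879],[0,0,0,0,0,0],[0,0,0,0,0,0]]' 1
```

```text
time_s: 1.4
eef_pos: [0.2647, -0.1178, 0.2874]
eef_rot: [0.0, 0.725, 0.689, -0.0]
wrist_force: [1.0, -0.3, -0.4]
opening: 0.997
grasp_force: 0.0
```

```bash
python3 -m pendant '[[0.28,0.018,0,0,0,0],[0.28,0.018,0,0,0,0],[0.28,0.018,-0.09,0,0,0],[0.28,0.018,-0.09,0,0,0],[0.28,0.018,-0.09,0,0,0],[0,0,-0.08,0,0,0],[0,0,0,0,0,0],[0,0,0,0,0,0],[0,0,0,0,0,0],[0,0,0,0,0,0]]'
cat >> h.py <<'E'
def wrist():
    o=ctrl.get_obs(); c=camera("wrist"); H=np.array(c["hand_eye"]); Rw=rot(o["eef_rot"])
    c["rotation"]=Rw@H[:3,:3]; c["xyz"]=np.array(o["eef_pos"])+Rw@H[:3,3]; return c
E
python3 - <<'E'
from h import *
import pickle
c=wrist();pickle.dump(c,open("w1.pkl","wb"));cv2.imwrite("pics/w1.png",c["color"]);print(c["xyz"])
h=cv2.cvtColor(c["color"],cv2.COLOR_BGR2HSV)
for nm,m in (("blue",cv2.inRange(h,(105,120,60),(130,255,255))),("white",cv2.inRange(h,(0,0,190),(180,50,255)))):
    n,l,s,ce=cv2.connectedComponentsWithStats(m)
    for i in range(1,n):
        if s[i,4]>100: print(nm,s[i],ce[i].round(1),onz(c,*ce[i],.06).round(4))
E
```

```text
time_s: 2.65
eef_pos: [0.5447, -0.0998, 0.2187]
eef_rot: [0.001, 0.725, 0.689, 0.0]
wrist_force: [-0.2, -0.7, 0.6]
opening: 0.998
grasp_force: 0.0
[ 0.5491565 -0.0189667  0.3542972]
blue [  104     0   101   259 11378] [150.7 132. ] [ 0.4421 -0.0423  0.06  ]
blue [267 137  28  28 625] [280.1 150.7] [ 0.5489 -0.0631  0.06  ]
blue [203 247  13  81 131] [208.4 282.3] [ 0.4742 -0.1852  0.06  ]
blue [223 250 138  69 563] [291.  290.2] [ 0.553  -0.1979  0.06  ]
white [  469     3    91   155 11407] [519.1  75.8] [ 0.7411 -0.0133  0.06  ]
white [   0   63   74  267 9913] [ 24.1 238.5] [ 0.3105 -0.1316  0.06  ]
white [ 329  149   57   57 2400] [356.2 176.2] [ 0.6136 -0.0884  0.06  ]
white [267 207  22  16 179] [278.6 215.4] [ 0.5447 -0.1209  0.06  ]
white [264 223  26  24 487] [276.7 234.3] [ 0.5421 -0.139   0.06  ]
white [ 229  252  125   56 5669] [293.4 279.7] [ 0.5556 -0.1865  0.06  ]
white [122 327  17  11 115] [132.  331.2] [ 0.391  -0.2369  0.06  ]
white [419 327  16  11 115] [424.8 331.3] [ 0.686  -0.2519  0.06  ]
```

View pics/w1.png

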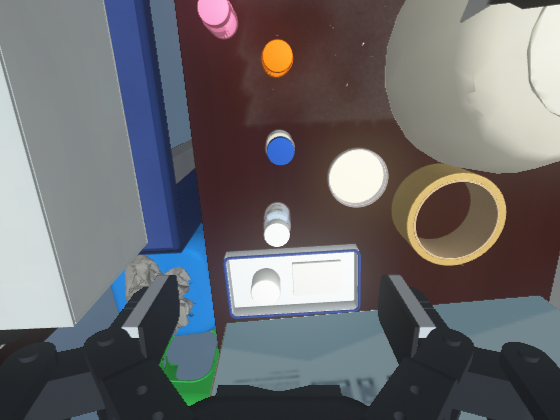

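Blue is at (280,151) px, i.e. (.549,-.064); white is at (277,234) px, i.e. (.542,-.139). I'll grasp blue first.

```bash
python3 -m pendant '[[0.011,0.09,0,0,0,0],[0.011,0.09,0,0,0,0],[0,0,-0.2,0,0,0],[0,0,-0.2,0,0,0],[0,0,-0.2,0,0,0],[0,0,-0.1,0,0,0],[0,0,-0.1,0,0,0],[0,0,-0.104,0,0,0],[0,0,0,0,0,0],[0,0,0,0,0,0]]' 0.2
python3 -m pendant '[[0,0,0,0,0,0],[0,0,0,0,0,0],[0,0,0,0,0,0],[0,0,0,0,0,0],[0,0,0,0,0,0],[0,0,0,0,0,0],[0,0,0.1,0,0,0],[0,0,0.1,0,0,0],[0,0,0.2,0,0,0],[0,0,0.2,0,0,0]]' -1
```

```text
time_s: 3.95
eef_pos: [0.5495, -0.0628, 0.0372]
eef_rot: [0.0, 0.724, 0.69, 0.0]
wrist_force: [-0.2, -0.1, -0.2]
opening: 0.597
grasp_force: 0.0
time_s: 5.2
eef_pos: [0.5487, -0.0634, 0.1577]
eef_rot: [-0.0, 0.724, 0.689, -0.0]
wrist_force: [0.6, 0.2, -0.5]
opening: 0.28
grasp_force: 58.8
```

```bash
python3 -m pendant '[[0,0,0.2,0,0,0],[0,0,0.2,0,0,0],[0,0,0.15,0,0,0],[-0.01,0.24,0,0,0,0],[-0.01,0.24,0,0,0,0],[-0.01,0.24,0,0,0,0],[-0.01,0.24,0,0,0,0],[-0.006,0.238,0,0,0,0],[0,0,0,0,0,0],[0,0,0,0,0,0]]'
python3 - <<'E'
from h import *
import pickle
c=wrist();pickle.dump(c,open("w2.pkl","wb"));cv2.imwrite("pics/w2.png",c["color"]);print(c["xyz"])
t=camera("top");cv2.imwrite("pics/t2.png",t["color"])
E
```

```text
time_s: 6.45
eef_pos: [0.5397, 0.1759, 0.2665]
eef_rot: [0.0, 0.724, 0.69, -0.0]
wrist_force: [-0.4, -0.3, 0.3]
opening: 0.275
grasp_force: 58.8
[0.54439334 0.25661504 0.40215624]
```

View pics/w2.png

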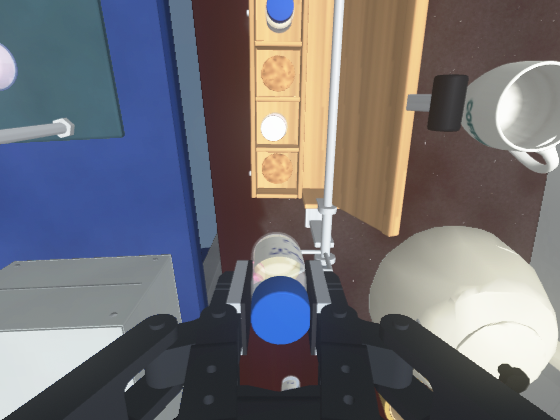

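View pics/t2.png

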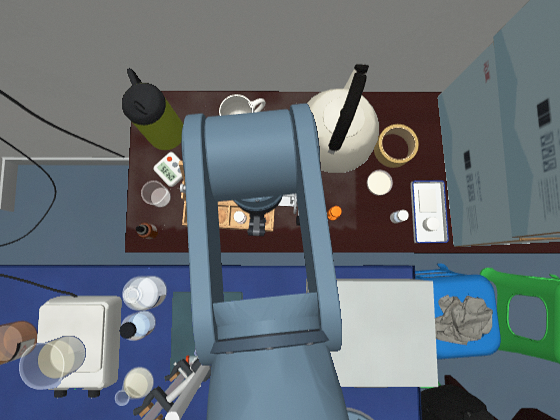

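The wrist view shows the held blue vial upright. The empty cells have corks at (278,167) and (279,71), and the stand's foot is at (65,128). The top view shows the forearm passing close to the stand pole, so I'll check that clearance.

```bash
python3 - <<'E'
from h import *
import pickle
from scipy.optimize import fsolve
c=pickle.load(open("w2.pkl","rb"))
print("corks",onz(c,278,167,.008).round(4),onz(c,279,71,.008).round(4),"pole foot",onz(c,65,128,.014).round(4),onz(c,0,136,.08).round(4))
print("rod",onz(c,325,207,.078),onz(c,338,5,.078))
o=ctrl.get_obs(); q=o["q"];p=o["eef_pos"];print(q.round(3),p.round(4))
d=[(np.array([-1.493,.18146,1.6079,0,1.3538]),np.array([.161,-.5515,.2385])),(q,p)]
rows=[];b=[]
for q_,p_ in d:
    a=q_[1];s=q_[1]+q_[2]
    rows+= [[1,np.sin(a),np.sin(s),0],[0,np.cos(a),np.cos(s),1]]; b+=[np.hypot(*p_[:2]),p_[2]]
print("a1,L1,L2,d1-T",np.linalg.solve(rows,b))
E
python3 -m pendant '[[0,0,-0.3,0,0,0],[0,0,-0.3,0,0,0],[0,0,-0.2,0,0,0],[0,0,-0.1,0,0,0],[0,0,0,0,0,0],[0,0,0,0,0,0],[0,0,0,0,0,0],[0,0,0,0,0,0],[0,0,0,0,0,0],[0,0,0,0,0,0]]'
```

```text
corks [0.5399 0.1792 0.008 ] [0.546  0.2817 0.008 ] pole foot [0.3093 0.2348 0.014 ] [0.2882 0.2343 0.08  ]
rod [0.58483333 0.15105034 0.078     ] [0.59672942 0.32548374 0.078     ]
[ 0.105  0.142  1.595 -0.     1.404  0.155] [0.5399 0.175  0.2665]
a1,L1,L2,d1-T [0.01735938 0.31007474 0.513417   0.04483932]
time_s: 7.8
eef_pos: [0.5398, 0.1763, 0.0867]
eef_rot: [0.0, 0.724, 0.69, 0.0]
wrist_force: [0.0, -0.5, 0.0]
opening: 0.275
grasp_force: 58.8
```

Run:
```python
from h import *
import pickle
o=ctrl.get_obs(); q=o["q"];p=o["eef_pos"]
T=pickle.load(open("top.pkl","rb"));print("top nadir",proj(T,[.434,.157,0]),"TCP proj",proj(T,[.54,.176,.2665]))
d=[([-1.49331,.18146,1.6079,0,1.3538],[.16097,-.55151,.23848]),([ 0.105,0.142,1.595,0,1.404],[0.5399,0.175,.2665]),(q,p)]
rows=[];b=[]
for q_,p_ in d:
    a=q_[1];s=q_[1]+q_[2]; c,sn=np.cos(q_[0]),np.sin(q_[0])
    print("along",c*p_[0]+sn*p_[1],"lat",-sn*p_[0]+c*p_[1])
    rows+= [[1,np.sin(a),np.sin(s),0],[0,np.cos(a),np.cos(s),1]]; b+=[c*p_[0]+sn*p_[1],p_[2]]
print("a1,L1,L2,d1-T",np.linalg.lstsq(rows,b,rcond=None),q.round(3))
s=camera("scene");pickle.dump(s,open("s3.pkl","wb"));cv2.imwrite("pics/s3.png",cv2.resize(s["color"],(800,600),interpolation=cv2.INTER_CUBIC))
```

```text
top nadir [np.float64(269.6233469675353), np.float64(263.5168191483764)] TCP proj [np.float64(258.85807386262474), np.float64(201.8772206450208)]
along 0.5623156553482356 lat 0.1177952662473507
along 0.5552677891729683 lat 0.11745080803027337
along 0.5555208560017422 lat 0.11780254437153591
a1,L1,L2,d1-T (array([0.01584136, 0.29244494, 0.50532455, 0.06051778]), array([2.8576222e-07]), np.int32(4), array([2.49043387, 2.39804585, 0.18763876, 0.10911907])) [0.107 0.349 1.737 0.    1.056 0.156]
```

View pics/s3.png

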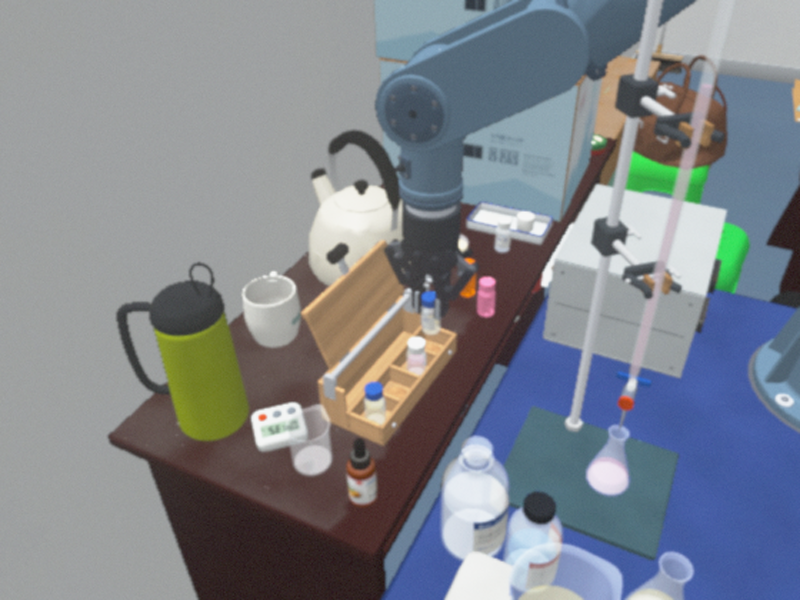

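The scene view shows the pole passing right beside the forearm, and the vial upright over the right cell. I'll compute plane-to-pole clearance against tool tilt.

Run:
```python
from h import *
import pickle
S=pickle.load(open("s3.pkl","rb"))
for y in(.22,.24,.25):
    o,d=ray(S,412*.7,110*.7); print("wrist axis",(o+d*(y-o[1])/d[1]).round(3))
T=.245
pole=np.array([.308,.236])
def dist(W):
    r=np.hypot(*W[:2]); j1=np.arctan2(W[1],W[0])-np.arcsin(.118/r); n=np.array([-np.sin(j1),np.cos(j1)])
    return (pole@n-.118),j1
for T in (.2,.25,.3):
  for nm,p in (("L",(.5454,.274,.045)),("H0",(.64,.247,.185)),("H45",(.505,.243,.16))):
    for th in (0,10,15,20,25):
      for be in (0,) if nm=="L" else (-20,0,30):
        a=R.from_euler('yx',[be,th],degrees=True).as_matrix()@[0,0,1]
        W=np.array(p)+T*a; D,j=dist(W); print(T,nm,"tilt",th,"pitch",be,W.round(3),"dist",round(D,3),"j1",round(j,2))
```

```text
wrist axis [0.544 0.22  0.391]
wrist axis [0.534 0.24  0.4  ]
wrist axis [0.53  0.25  0.405]
0.2 L tilt 0 pitch 0 [0.545 0.274 0.245] dist 0.027 j1 0.27
0.2 L tilt 10 pitch 0 [0.545 0.239 0.242] dist 0.047 j1 0.21
0.2 L tilt 15 pitch 0 [0.545 0.222 0.238] dist 0.057 j1 0.19
0.2 L tilt 20 pitch 0 [0.545 0.206 0.233] dist 0.067 j1 0.16
0.2 L tilt 25 pitch 0 [0.545 0.189 0.226] dist 0.077 j1 0.13
0.2 H0 tilt 0 pitch -20 [0.572 0.247 0.373] dist 0.046 j1 0.22
0.2 H0 tilt 0 pitch 0 [0.64  0.247 0.385] dist 0.054 j1 0.2
0.2 H0 tilt 0 pitch 30 [0.74  0.247 0.358] dist 0.062 j1 0.17
0.2 H0 tilt 10 pitch -20 [0.572 0.214 0.37 ] dist 0.064 j1 0.16
0.2 H0 tilt 10 pitch 0 [0.64  0.212 0.382] dist 0.071 j1 0.14
0.2 H0 tilt 10 pitch 30 [0.74  0.217 0.356] dist 0.076 j1 0.13
0.2 H0 tilt 15 pitch -20 [0.572 0.198 0.367] dist 0.073 j1 0.14
0.2 H0 tilt 15 pitch 0 [0.64  0.195 0.378] dist 0.08 j1 0.12
0.2 H0 tilt 15 pitch 30 [0.74  0.202 0.352] dist 0.082 j1 0.11
0.2 H0 tilt 20 pitch -20 [0.572 0.183 0.362] dist 0.082 j1 0.11
0.2 H0 tilt 20 pitch 0 [0.64  0.179 0.373] dist 0.088 j1 0.09
0.2 H0 tilt 20 
[... 4914 characters left out ...]
.3 H45 tilt 10 pitch 0 [0.505 0.191 0.455] dist 0.072 j1 0.14
0.3 H45 tilt 10 pitch 30 [0.655 0.198 0.416] dist 0.079 j1 0.12
0.3 H45 tilt 15 pitch -20 [0.402 0.17  0.432] dist 0.077 j1 0.13
0.3 H45 tilt 15 pitch 0 [0.505 0.165 0.45 ] dist 0.089 j1 0.09
0.3 H45 tilt 15 pitch 30 [0.655 0.176 0.411] dist 0.09 j1 0.09
0.3 H45 tilt 20 pitch -20 [0.402 0.147 0.425] dist 0.096 j1 0.07
0.3 H45 tilt 20 pitch 0 [0.505 0.14  0.442] dist 0.104 j1 0.04
0.3 H45 tilt 20 pitch 30 [0.655 0.154 0.404] dist 0.101 j1 0.05
0.3 H45 tilt 25 pitch -20 [0.402 0.124 0.415] dist 0.113 j1 0.01
0.3 H45 tilt 25 pitch 0 [0.505 0.116 0.432] dist 0.119 j1 -0.0
0.3 H45 tilt 25 pitch 30 [0.655 0.133 0.395] dist 0.111 j1 0.02
```

```bash
python3 -m pendant '[[0,0,0.3,0,0,0],[0,0,0.3,0,0,0],[0,0,0.3,0,0,0],[0.01,-0.28,0,0,0,0],[0.01,-0.28,0,0,0,0],[0.01,-0.28,0,0,0,0],[0.02,-0.29,0,0,0,0],[0,0,-0.3,0,0,0],[0,0,-0.3,0,0,0],[0,0,0,0,0,0]]'
python3 -m pendant '[[0,0,-0.2,0,0,0],[0,0,-0.2,0,0,0],[0,0,-0.1,0,0,0],[0,0,-0.04,0,0,0],[0,0,0,0,0,0],[0,0,0,0,0,0],[0,0,0,0,0,0],[0,0,0,0,0,0],[0,0,0,0,0,0],[0,0,0,0,0,0]]'
```

```text
time_s: 9.1
eef_pos: [0.5457, -0.0488, 0.1417]
eef_rot: [-0.005, 0.724, 0.689, -0.003]
wrist_force: [-0.5, -0.6, 0.1]
opening: 0.28
grasp_force: 58.8
time_s: 10.35
eef_pos: [0.5497, -0.0498, 0.0385]
eef_rot: [-0.0, 0.724, 0.689, -0.0]
wrist_force: [0.4, -0.2, 0.8]
opening: 0.278
grasp_force: 58.8
```

```bash
python3 -m pendant '[[0,0,0,0,0,0],[0,0,0,0,0,0],[0,0,0,0,0,0],[0,0,0.15,0,0,0],[0,0,0.15,0,0,0],[0,0,0.1,0,0,0],[0,0.01,0,0.111,-0.005,0],[0,0.009,0,0.111,-0.005,0],[0,0,0,0,0,0],[0,0,0,0,0,0]]' 0.2
python3 -m pendant '[[0,0,-0.12,0,0,0],[0,0,-0.1,0,0,0],[0,0,-0.1,0,0,0],[0,0,-0.068,0,0,0],[0,0,0,0,0,0],[0,0,0,0,0,0],[0,0,0,0,0,0],[0,0,0,0,0,0],[0,0,0,0,0,0],[0,0,0,0,0,0]]'
python3 -m pendant '[[0,0,0,0,0,0],[0,0,0,0,0,0],[0,0,0,0,0,0],[0,0,0,0,0,0],[0,0,0,0,0,0],[0,0,0,0,0,0],[0,0,0.1,0,0,0],[0,0,0.2,0,0,0],[0,0,0.3,0,0,0],[0,0,0.3,0,0,0]]' -1
python3 - <<'E'
from h import *
print(rot(ctrl.get_obs()["eef_rot"]).round(3), ctrl.get_obs()["q"].round(2))
E
```

```text
time_s: 11.6
eef_pos: [0.5495, -0.046, 0.1182]
eef_rot: [-0.12, 0.714, 0.679, 0.124]
wrist_force: [0.4, -0.6, 0.6]
opening: 0.601
grasp_force: 0.0
time_s: 12.85
eef_pos: [0.5498, -0.0461, 0.041]
eef_rot: [-0.12, 0.713, 0.679, 0.125]
wrist_force: [0.3, 1.0, -0.2]
opening: 0.601
grasp_force: 0.0
time_s: 14.1
eef_pos: [0.5496, -0.0459, 0.2235]
eef_rot: [-0.12, 0.713, 0.679, 0.125]
wrist_force: [-0.5, -0.4, -0.1]
opening: 0.278
grasp_force: 58.7
[[ 0.047  0.999  0.016]
 [ 0.939 -0.049  0.341]
 [ 0.342 -0.001 -0.94 ]] [-0.48  0.19  1.67  0.32  1.44 -0.5 ]
```

```bash
python3 -m pendant '[[0,0,0.15,0,0,0],[0,0.25,0,0,0,0],[0,0.25,0,0,0,0],[-0.01,0.25,0,0,0,0],[-0.01,0.25,0,0,0,0],[0,0.15,0,0,0,0],[0,0.15,0,0,0,0],[0,0.15,0,0,0,0],[0,0,0,0,0,0],[0,0,0,0,0,0]]'
python3 -m pendant '[[0,0.06,0,0,0,0],[0,0.06,0,0,0,0],[0,0.06,0,0,0,0],[0,0,-0.1,0,0,0],[0,0,-0.1,0,0,0],[0,0,-0.1,0,0,0],[0,0,-0.1,0,0,0],[0,0,0,0,0,0],[0,0,0,0,0,0],[0,0,0,0,0,0]]'
python3 - <<'E'
from h import *
o=ctrl.get_obs();print(o["q"].round(3),o["joint_efforts"].round(1))
t=camera("top");cv2.imwrite("pics/t4.png",t["color"]); w=wrist()
import pickle;pickle.dump(w,open("w4.pkl","wb"))
im=np.vstack([t["color"][180:420,100:380],w["color"][::1,:][0:240,150:430]])
cv2.imwrite("pics/c4.png",im)
E
```

```text
time_s: 15.35
eef_pos: [0.5457, 0.2437, 0.2514]
eef_rot: [-0.12, 0.713, 0.679, 0.125]
wrist_force: [-0.4, -0.5, -0.6]
opening: 0.277
grasp_force: 58.7
time_s: 16.6
eef_pos: [0.5465, 0.2801, 0.172]
eef_rot: [-0.12, 0.713, 0.679, 0.126]
wrist_force: [-0.4, 0.0, 0.3]
opening: 0.276
grasp_force: 58.7
[0.102 0.258 1.699 0.379 1.157 0.002] [ -0.  -45.5 -32.4   1.5   0.    0. ]
```

View pics/c4.png

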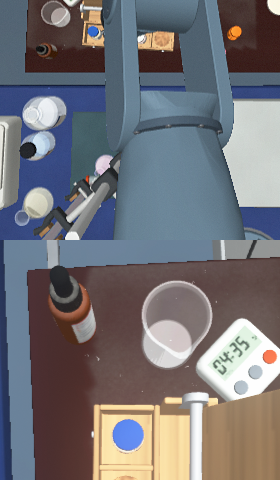

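The composite shows the pole clear beside the forearm, and the stored blue vial undisturbed. Descending.

```bash
python3 -m pendant '[[-0.005,0,-0.08,0,0,0],[0,0,-0.08,0,0,0],[0,0,-0.08,0,0,0],[0,0,-0.08,0,0,0],[0,0,-0.08,0,0,0],[0,0,-0.08,0,0,0],[0,0,-0.06,0,0,0],[0,0,-0.05,0,0,0],[0,0,0,0,0,0],[0,0,0,0,0,0]]'
python3 - <<'E'
from h import *
o=ctrl.get_obs();print(o["q"].round(3),o["joint_efforts"].round(1),o["wrist_force"])
E
```

```text
time_s: 17.95
eef_pos: [0.545, 0.2801, 0.0533]
eef_rot: [-0.12, 0.713, 0.679, 0.125]
wrist_force: [-1.5, -0.1, -0.7]
opening: 0.275
grasp_force: 58.7
[ 0.102  0.432  1.752  0.429  0.95  -0.1  ] [ -0.2 -48.7 -27.5   1.3  -0.   -0. ] [-1.45424973 -0.14223033 -0.73065739]
```

```bash
python3 -m pendant '[[0,0,-0.012,0,0,0],[0,0,0,0,0,0],[0,0,0,0,0,0],[0,0,0,0,0,0],[0,0,0,0,0,0],[0,0,0,0,0,0],[0,0,0,0,0,0],[0,0,0,0,0,0],[0,0,0,0,0,0],[0,0,0,0,0,0]]'
python3 -m pendant '[[0,0,0,0,0,0],[0,0,0,0,0,0],[0,0,0,0,0,0],[0,0,0.1,0,0,0],[0,0,0.15,0,0,0],[0,0,0.3,0,0,0],[0,0,0.3,0,0,0],[0,0,0.1,0,0,0],[0,-0.2,0,0,0,0],[0,-0.3,0,0,0,0]]' 0
python3 - <<'E'
from h import *
import pickle
c=wrist();pickle.dump(c,open("w5.pkl","wb"));h=cv2.cvtColor(c["color"],cv2.COLOR_BGR2HSV)
m=cv2.inRange(h,(105,120,60),(130,255,255))
n,l,s,ce=cv2.connectedComponentsWithStats(m)
for i in range(1,n):
    if s[i,4]>100: print(s[i],ce[i].round(1),onz(c,*ce[i],.066).round(4))
print(ctrl.get_obs()["eef_pos"],ctrl.get_obs()["q"].round(2))
cv2.imwrite("pics/w5.png",c["color"])
E
```

```text
time_s: 19.2
eef_pos: [0.5442, 0.2803, 0.0505]
eef_rot: [-0.121, 0.713, 0.679, 0.125]
wrist_force: [-5.9, 1.5, 1.2]
opening: 0.278
grasp_force: 59.1
time_s: 20.45
eef_pos: [0.545, 0.1798, 0.2415]
eef_rot: [-0.119, 0.712, 0.68, 0.126]
wrist_force: [0.7, -0.6, 0.1]
opening: 0.502
grasp_force: 0.0
[    0     0   185   355 36474] [100.6 207.7] [0.3785 0.2303 0.066 ]
[263  84  24  24 446] [274.3  95.9] [0.5488 0.3303 0.066 ]
[260 139  24  24 448] [271.6 150.8] [0.5438 0.2772 0.066 ]
[153 385  13  35 382] [159.3 401.8] [0.4281 0.046  0.066 ]
[0.54588877 0.17246329 0.24061014] [-0.09  0.13  1.7   0.35  1.34 -0.13]
```

```bash
python3 -m pendant '[[0,-0.26,0.05,-0.111,0.005,0],[0,-0.26,0.05,-0.111,0.005,0],[0,-0.26,0.04,0,0,0],[0,-0.26,0,0,0,0],[0,-0.26,0,0,0,0],[-0.018,-0.256,0,0,0,0],[0,0,-0.2,0,0,0],[0,0,-0.2,0,0,0],[0,0,-0.2,0,0,0],[0,0,0,0,0,0]]' 0.2
python3 - <<'E'
from h import *
import pickle
o=ctrl.get_obs();print(o["eef_pos"],rot(o["eef_rot"]).round(3))
E
```

```text
time_s: 21.75
eef_pos: [0.539, -0.1304, 0.1454]
eef_rot: [-0.003, 0.725, 0.689, -0.001]
wrist_force: [0.3, 0.5, 1.0]
opening: 0.602
grasp_force: 0.0
[ 0.53897449 -0.13037409  0.14541671] [[ 0.05   0.999 -0.006]
 [ 0.999 -0.05   0.003]
 [ 0.003 -0.006 -1.   ]]
```

```bash
python3 -m pendant '[[0.015,-0.043,-0.05,0,0,0],[0,0,-0.15,0,0,0],[0,0,-0.15,0,0,0],[0,0,-0.1,0,0,0],[0,0,-0.085,0,0,0],[0,0,0,0,0,0],[0,0,0,0,0,0],[0,0,0,0,0,0],[0,0,0,0,0,0],[0,0,0,0,0,0]]'
python3 -m pendant '[[0,0,0,0,0,0],[0,0,0,0,0,0],[0,0,0,0,0,0],[0,0,0,0,0,0],[0,0,0,0,0,0],[0,0,0,0,0,0],[0,0,0.15,0,0,0],[0,0,0.25,0,0,0],[0,0,0.3,0,0,0],[0,0,0.3,0,0,0]]' -1
```

```text
time_s: 23.0
eef_pos: [0.5444, -0.1399, 0.0418]
eef_rot: [0.0, 0.724, 0.689, 0.0]
wrist_force: [0.4, -0.1, -0.6]
opening: 0.598
grasp_force: 0.0
time_s: 24.25
eef_pos: [0.5439, -0.1396, 0.2429]
eef_rot: [-0.0, 0.724, 0.689, 0.0]
wrist_force: [1.4, -0.0, 0.2]
opening: 0.277
grasp_force: 58.8
```

```bash
python3 -m pendant '[[0,0,0.06,0,0,0],[0,0.27,0,0,0,0],[-0.011,0.27,0,0,0,0],[-0.011,0.27,0,0,0,0],[0,0.27,0,0,0,0],[0,0.25,0,0,0,0],[0,0.252,0,0,0,0],[0,0,0,0,0,0],[0,0,0,0,0,0],[0,0,0,0,0,0]]'
python3 -m pendant '[[0,0,-0.2,0,0,0],[0,0,-0.2,0,0,0],[0,0,-0.2,0,0,0],[0,0,-0.1,0,0,0],[0,0,-0.1,0,0,0],[0,0,-0.1,0,0,0],[0,0,-0.07,0,0,0],[0,0,0,0,0,0],[0,0,0,0,0,0],[0,0,0,0,0,0]]'
```

```text
time_s: 25.5
eef_pos: [0.5398, 0.1755, 0.253]
eef_rot: [-0.0, 0.725, 0.689, -0.0]
wrist_force: [1.0, 0.1, -0.1]
opening: 0.273
grasp_force: 58.8
time_s: 26.75
eef_pos: [0.5405, 0.1766, 0.0605]
eef_rot: [0.001, 0.724, 0.689, 0.001]
wrist_force: [1.1, -0.5, -0.6]
opening: 0.272
grasp_force: 58.8
```

```bash
python3 -m pendant '[[0,0,-0.025,0,0,0],[0,0,-0.025,0,0,0],[0,0,0,0,0,0],[0,0,0,0,0,0],[0,0,0,0,0,0],[0,0,0,0,0,0],[0,0,0,0,0,0],[0,0,0,0,0,0],[0,0,0,0,0,0],[0,0,0,0,0,0]]'
python3 -m pendant '[[0,0,0,0,0,0],[0,0,0,0,0,0],[0,0,0,0,0,0],[0,0,0.1,0,0,0],[0,0,0.2,0,0,0],[0,0,0.3,0,0,0],[0,0,0.3,0,0,0],[0,0,0.1,0,0,0],[0,-0.15,0,0,0,0],[0,-0.15,0,0,0,0]]' 0
python3 -m pendant '[[0,0,0,0,0,0],[0,0,0,0,0,0],[0,0,0,0,0,0],[0,0,0,0,0,0],[0,0,0,0,0,0],[0,0,0,0,0,0],[0,0,0,0,0,0],[0,0,0,0,0,0],[0,0,0,0,0,0],[0,0,0,0,0,0]]'
python3 - <<'E'
from h import *
import pickle
c=wrist();pickle.dump(c,open("w6.pkl","wb"));cv2.imwrite("pics/w6.png",c["color"])
cv2.imwrite("pics/w6c.png",cv2.resize(c["color"][0:300,180:480],(600,600),interpolation=cv2.INTER_CUBIC))
h=cv2.cvtColor(c["color"],cv2.COLOR_BGR2HSV)
for nm,m in (("blue",cv2.inRange(h,(105,120,60),(130,255,255))),("white",cv2.inRange(h,(0,0,215),(180,30,255))),("black",cv2.inRange(h,(0,0,0),(180,255,45)))):
    n,l,s,ce=cv2.connectedComponentsWithStats(m)
    for i in range(1,n):
        if 100<s[i,4]<1500: print(nm,s[i],ce[i].round(1),onz(c,*ce[i],.068).round(4))
print(ctrl.get_obs()["eef_pos"])
E
```

```text
time_s: 28.0
eef_pos: [0.54, 0.1767, 0.0498]
eef_rot: [0.0, 0.724, 0.689, 0.0]
wrist_force: [-0.9, -0.2, 5.5]
opening: 0.276
grasp_force: 59.5
time_s: 29.25
eef_pos: [0.5397, 0.1162, 0.2495]
eef_rot: [0.0, 0.724, 0.69, 0.0]
wrist_force: [-0.1, -0.9, -0.2]
opening: 0.501
grasp_force: 0.0
time_s: 30.5
eef_pos: [0.5398, 0.1166, 0.2495]
eef_rot: [-0.0, 0.724, 0.689, 0.0]
wrist_force: [0.3, -1.0, -0.5]
opening: 0.499
grasp_force: 0.0
blue [260   0  26   9 169] [272.4   3.2] [0.543  0.2687 0.068 ]
white [328   0  15 148 961] [334.8  72.1] [0.5933 0.2144 0.068 ]
white [520   0  40  82 887] [530.9  42.4] [0.7559 0.2294 0.068 ]
white [255  44  29  34 723] [269.5  59.7] [0.5382 0.2269 0.068 ]
white [ 28  56  18  22 135] [38.7 66.8] [0.3423 0.231  0.068 ]
white [528  87  31  15 163] [542.1  93.6] [0.7727 0.1882 0.068 ]
white [260 104  27  30 618] [273.  119.1] [0.5386 0.1783 0.068 ]
white [325 149  15  56 425] [329.9 174.6] [0.5888 0.1256 0.068 ]
white [305 152  18  32 416] [313.2 165.4] [0.5735 0.135  0.068 ]
white [286 200  36   3 107] [303.7 201. ] [0.5637 0.1011 0.068 ]
black [452   0  38  11 307] [467.7   5.2] [0.7002 0.2595 0.068 ]
black [325 263  19  94 841] [333.  304.6] [ 0.5916 -0.0146  0.068 ]
black [213 269  19  84 749] [223.2 306. ] [ 0.4755 -0.0107  0.068 ]
black [ 97 382  45  38 922] [114.2 402.9] [ 0.3345 -0.1359  0.068 ]
black [  3 393  72  27 459] [ 43.2 411.7] [ 0.2475 -0.1451  0.068 ]
[0.53975705 0.11656934 0.24949077]
```

View pics/w6c.png

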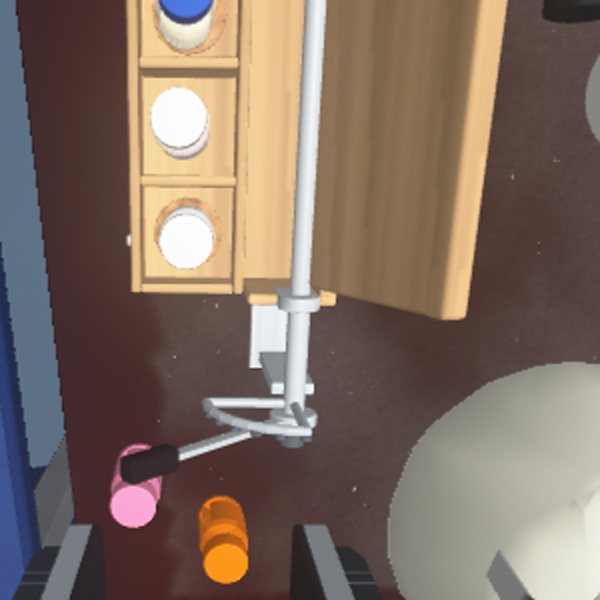

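The crop shows both vials standing on their corks. The pointer's black cap runs from (122,468) to (178,456), with its arm meeting the axis at about (293,420).

Run:
```python
from h import *
import pickle
T=pickle.load(open("top.pkl","rb"));S=pickle.load(open("scene.pkl","rb"));W=pickle.load(open("w6.pkl","rb"))
w=lambda u,v:(180+u/2-.25,v/2-.25)
tc=lambda u,v:(u/5+165-.4,v/5+170-.4); sc=lambda u,v:(u/3.75+210-.4,v/3.75+160-.4)
# hinge line z .078 from wrist view too
for p in [(298,300),(318,10)]: print("rodW",onz(W,*w(*p),.078).round(4))
xv=np.array([np.cos(-.0485),np.sin(-.0485),0]); yv=np.array([-xv[1],xv[0],0])
H=np.array([.594,.25,.078]) 
def rep(n,p):
    d=p-H; a=d@xv; z=d[2]; print(n,p.round(4),"crate x,y",(a*1000).round(1),(d@yv*1000).round(1),"r",round(np.hypot(a,z)*1000,1),"ang",round(np.degrees(np.arctan2(z,-a)),1))
for n,a,b in [("ctr",(670,252),(150,462)),("end",(670,277),(123,468)),("in",(670,228),(178,455))]:
    p,e=tri(T,tc(*a),W,w(*b)); print("TW res",e); rep(n,p)
p,e=tri(S,sc(437,66),W,w(150,462)); print("SW res",e); rep("ctr",p)
# plane method: plane at crate y=-155 
for cn,c,uvs in (("W",W,[w(150,462),w(123,468),w(178,455),w(240,436)]),("T",T,[tc(670,252),tc(670,277),tc(670,228)])):
    for uv in uvs:
        o,d=ray(c,*uv); t=((H-.155*yv-o)@yv)/(d@yv); rep(cn+" plane",o+t*d)
```

```text
rodW [0.5865 0.1503 0.078 ]
rodW [0.5947 0.2628 0.078 ]
TW res 0.0015365440651193942
ctr [0.5217 0.0983 0.1337] crate x,y -64.9 -155.0 r 85.5 ang 40.6
TW res 0.0007258624450671826
end [0.5113 0.0985 0.1386] crate x,y -75.2 -155.3 r 96.6 ang 38.9
TW res 0.0016444929309822024
in [0.5324 0.0977 0.1258] crate x,y -54.1 -155.1 r 72.2 ang 41.4
SW res 0.002575411524255084
ctr [0.5204 0.0996 0.1379] crate x,y -66.2 -153.8 r 89.3 ang 42.1
W plane [0.521  0.0984 0.1327] crate x,y -65.6 -155.0 r 85.4 ang 39.8
W plane [0.5111 0.0988 0.1389] crate x,y -75.5 -155.0 r 97.0 ang 38.9
W plane [0.5317 0.0978 0.1251] crate x,y -54.9 -155.0 r 72.3 ang 40.7
W plane [0.5579 0.0966 0.1023] crate x,y -28.7 -155.0 r 37.6 ang 40.3
T plane [0.5217 0.0983 0.14  ] crate x,y -64.9 -155.0 r 89.8 ang 43.7
T plane [0.5109 0.0989 0.1467] crate x,y -75.7 -155.0 r 102.2 ang 42.2
T plane [0.5323 0.0978 0.1336] crate x,y -54.3 -155.0 r 77.7 ang 45.7
```

```bash
python3 -m pendant '[[0,0,0.125,0,0,0.111],[0,0,0.125,0,0,0.111],[0,0,0,0,0,0.111],[0,0,0,0,0,0.111],[0,0,0,0,0,0.111],[0,0,0,0,0,0.111],[0,0,0,0,0,0.111],[0,0,0,0,0,0.111],[0,0,0,0,0,0.111],[0,0,0,0,0,0]]' 0.9
python3 -m pendant '[[0,0,0,0.0833,-0.004,0],[0,0,0,0.0833,-0.004,0],[0.12,0.14,0,0,0,0],[0.12,0.14,0,0,0,0],[0.12,0.14,0,0,0,0],[0.125,0.14,0,0,0,0],[0,0,0,0,0,0],[0,0,0,0,0,0],[0,0,0,0,0,0],[0,0,0,0,0,0]]'
python3 - <<'E'
from h import *
import pickle
o=ctrl.get_obs();print(o["eef_pos"].round(4),rot(o["eef_rot"]).round(3),o["q"].round(3),o["joint_efforts"].round(1))
c=wrist();pickle.dump(c,open("w7.pkl","wb"));cv2.imwrite("pics/w7.png",c["color"])
h=cv2.cvtColor(c["color"],cv2.COLOR_BGR2HSV);m=cv2.inRange(h,(0,0,0),(180,255,50))
n,l,s,ce=cv2.connectedComponentsWithStats(m)
print("expect",proj(c,[.638,.247,.195]))
for i in range(1,n):
    if s[i,4]>200: print(s[i],ce[i].round(1),onz(c,*ce[i],.2).round(4))
E
```

```text
time_s: 31.8
eef_pos: [0.5398, 0.1166, 0.2995]
eef_rot: [-0.0, 0.026, 1.0, 0.0]
wrist_force: [-0.2, 0.0, -0.4]
opening: 0.947
grasp_force: 0.0
time_s: 33.05
eef_pos: [0.6366, 0.2279, 0.2999]
eef_rot: [0.003, 0.026, 0.991, 0.131]
wrist_force: [0.4, 0.2, -0.2]
opening: 0.946
grasp_force: 0.0
[0.6366 0.2279 0.2999] [[-0.999  0.051  0.013]
 [ 0.052  0.965  0.259]
 [ 0.     0.259 -0.966]] [ 0.047  0.31   1.349  0.262  1.46  -1.498] [  0.1 -52.5 -36.7   1.2  -0.1   0. ]
expect [np.float64(264.509414678166), np.float64(210.2574357524266)]
[404  26  22  16 251] [414.6  33.5] [0.5231 0.3594 0.2   ]
[  9  32  30  36 281] [25.9 45.6] [0.5262 0.1224 0.2   ]
[399 252  48  47 596] [415.9 272. ] [0.7116 0.3771 0.2   ]
[   99   273   461   147 21156] [339.9 379.1] [0.8085 0.3058 0.2   ]
[  0 383  40  37 854] [ 15.3 402.5] [0.7533 0.0586 0.2   ]
```

Run:
```python
from h import *
import pickle
c=pickle.load(open("w7.pkl","rb"));h=cv2.cvtColor(c["color"],cv2.COLOR_BGR2HSV)
print(h[190:231:8,224:312:8,2]); print(h[190:231:8,224:312:8,1])
for t in(60,75,90):
    m=cv2.inRange(h,(0,0,0),(180,110,t)); m2=np.zeros_like(m); m2[150:262,190:350]=m[150:262,190:350]
    n,l,s,ce=cv2.connectedComponentsWithStats(m2)
    for i in range(1,n):
        if s[i,4]>150: print(t,s[i],ce[i].round(1),onz(c,*ce[i],.199).round(4))
```

```text
[[245 245 246 246 150 153 247 247 247 245 234]
 [ 95  96 100 101 133 151 103  97  95  94  93]
 [ 91  95  97  56  58  57  58  58  80  97  99]
 [ 93  94  96  53  74  72  70  67  65 102 102]
 [ 98  97 101  52  62  60  60  60 103 103 101]
 [101 102 101 105 103 102 101 102 102 101 101]]
[[ 96  94  94  93   3   5  92  92  93  96 100]
 [ 78  74  69  66   2   7  64  71  81  87  82]
 [ 84  72  68  55  44  45  44  48  57  74  70]
 [ 71  68  64  43  10  11  15  15  24  65  65]
 [ 65  66  61  34  21  13  17  21  57  54  61]
 [ 61  55  56  53  52  58  53  58  55  56  58]]
60 [246 200  42  26 414] [264.6 206.6] [0.6339 0.2464 0.199 ]
75 [245 200  44  26 990] [266.8 212.2] [0.6384 0.2478 0.199 ]
90 [190 198  15  18 163] [195.5 204.6] [0.626  0.1987 0.199 ]
90 [ 245  199   45   28 1068] [266.7 212.4] [0.6384 0.2477 0.199 ]
```

```bash
python3 -m pendant '[[0,0.003,-0.17,0,0,0],[0.002,0.026,-0.097,0,0,0],[0.002,0.026,-0.097,0,0,0],[0.002,0.026,-0.097,0,0,0],[0.001,0.026,-0.097,0,0,0],[0,0,0,0,0,0],[0,0,0,0,0,0],[0,0,0,0,0,0],[0,0,0,0,0,0],[0,0,0,0,0,0]]' 0.9
python3 -m pendant '[[0,0,0,0,0,0],[0,0,0,0,0,0],[0,0,0,0,0,0],[0,0,0,0,0,0],[0,0,0,0,0,0],[0,0,0,0,0,0],[0,0,0,0,0,0],[0,0,0,0,0,0],[0,0,0,0,0,0],[0,0,0,0,0,0]]' -1
python3 - <<'E'
from h import *
o=ctrl.get_obs();print(o["eef_pos"].round(4),o["joint_efforts"].round(1),o["torque"].round(2))
E
```

```text
time_s: 34.35
eef_pos: [0.6384, 0.2499, 0.1884]
eef_rot: [0.003, 0.025, 0.991, 0.131]
wrist_force: [0.1, 0.3, 0.8]
opening: 0.95
grasp_force: 0.0
time_s: 35.6
eef_pos: [0.6381, 0.2491, 0.1882]
eef_rot: [0.003, 0.025, 0.991, 0.13]
wrist_force: [-1.7, -4.0, 4.3]
opening: 0.342
grasp_force: 58.8
[0.6381 0.2491 0.1882] [  2.4 -53.  -34.1   2.6  -0.9  -0. ] [-1.1   0.37  0.05]
```

```bash
python3 -m pendant '[[-0.039,0.002,0.013,0,0,0],[-0.04,0.002,0.011,0,0,0],[-0.043,0.002,0.008,0,0,0],[-0.0435,0.002,0.0055,0,0,0],[-0.044,0.002,0.002,0,0,0],[-0.044,0.002,-0.0005,0,0,0],[-0.0435,0.002,-0.004,0,0,0],[-0.0435,0.002,-0.0065,0,0,0],[-0.043,0.002,-0.01,0,0,0],[-0.042,0.002,-0.013,0,0,0]]'
python3 - <<'E'
from h import *
o=ctrl.get_obs();print(o["eef_pos"].round(4),o["wrist_force"].round(1),o["joint_efforts"].round(1),o["q"].round(3),rot(o["eef_rot"])[:,2])
E
```

```text
time_s: 36.85
eef_pos: [0.5535, 0.2545, 0.1909]
eef_rot: [0.004, 0.025, 0.991, 0.131]
wrist_force: [1.1, -1.7, 7.2]
opening: 0.343
grasp_force: 59.3
[0.5535 0.2545 0.1909] [ 1.1 -1.7  7.2] [  1.7 -39.4 -29.2   1.8   0.6   0.1] [ 0.1    0.241  1.661  0.278  1.211 -1.514] [ 0.01544623  0.25998328 -0.96548957]
```

```bash
python3 -m pendant '[[-0.041,0.002,-0.016,0,0,0],[-0.04,0.002,-0.018,0,0,0],[-0.029,0.0015,-0.016,0,0,0],[-0.028,0.0015,-0.017,0,0,0],[-0.027,0.0015,-0.019,0,0,0],[-0.0265,0.0015,-0.02,0,0,0],[-0.0205,0.001,-0.018,0,0,0],[-0.0205,0.001,-0.0185,0,0,0],[-0.0175,0.001,-0.0175,0,0,0],[-0.017,0.001,-0.018,0,0,0]]'
python3 -m pendant '[[0,0,0,0,0,0],[0,0,0,0,0,0],[0,0,0,0,0,0],[0,0,0,0,0,0],[0,0,0,0,0,0],[0,0,0,0,0,0],[0,0,0,0,0,0],[0,0,0,0,0,0],[0,0,0,0,0,0],[0,0,0,0,0,0]]'
python3 - <<'E'
from h import *
import pickle
o=ctrl.get_obs();p=o["eef_pos"];print(p.round(4),o["wrist_force"].round(1),o["q"].round(3))
g=p-.008*rot(o["eef_rot"])[:,2]; H=np.array([.593,.25,.078]);xv=np.array([np.cos(-.0485),np.sin(-.0485),0])
d=g-H;print("handle",g.round(4),"r",np.hypot(d@xv,d[2]),"ang",np.degrees(np.arctan2(d[2],-(d@xv))))
c=camera("scene");pickle.dump(c,open("s8.pkl","wb"));cv2.imwrite("pics/s8.png",c["color"])
# cover's left face edge in the scene view: wood mask, left cover corner (far from hinge)
m=cv2.inRange(cv2.cvtColor(c["color"],cv2.COLOR_BGR2HSV),(8,60,90),(22,200,255))
yv=np.array([-xv[1],xv[0],0]); O=np.array([.593,.25,.078])
for a in (36,41.5,47):
    e=-xv*np.cos(np.radians(a))+np.array([0,0,1])*np.sin(np.radians(a))
    print(a,"left corner px",np.round(proj(c,O+.094*yv+.096*e),1),"right",np.round(proj(c,O-.094*yv+.096*e),1))
n,l,s,ce=cv2.connectedComponentsWithStats(m)
for i in range(1,n):
    if s[i,4]>150:
        k=cv2.findContours((l==i).astype(np.uint8),0,2)[0]; k=max(k,key=cv2.contourArea); print(s[i],cv2.approxPolyDP(k,4,True).reshape(-1,2).tolist())
E
```

```text
time_s: 38.1
eef_pos: [0.4977, 0.2588, 0.1543]
eef_rot: [0.002, 0.025, 0.991, 0.132]
wrist_force: [-7.4, 2.8, 11.1]
opening: 0.349
grasp_force: 64.3
time_s: 39.35
eef_pos: [0.4978, 0.2589, 0.1544]
eef_rot: [0.002, 0.024, 0.991, 0.132]
wrist_force: [-7.5, 2.9, 10.4]
opening: 0.347
grasp_force: 64.3
[0.4978 0.2589 0.1544] [-7.5  2.9 10.4] [ 0.118  0.181  1.815  0.292  1.121 -1.528]
handle [0.4977 0.2568 0.1621] r 0.1272825653110492 ang 41.35841285319709
36 left corner px [269.3 253.4] right [318.2 195.6]
41.5 left corner px [266.2 249.1] right [315.6 191.7]
47 left corner px [262.7 244.9] right [312.7 188.1]
[ 417   39   29   90 1091] [[444, 41], [424, 42], [417, 93], [432, 98], [422, 128], [430, 117], [437, 84], [430, 74], [431, 59]]
[459  44  29  35 393] [[474, 44], [464, 51], [479, 46], [479, 60], [471, 59], [472, 69], [459, 69], [482, 78], [487, 65], [480, 61], [482, 46]]
[490  70  18  34 271] [[499, 70], [490, 97], [493, 103], [507, 76]]
[444  80  33  36 496] [[449, 82], [444, 104], [474, 115], [476, 108], [460, 111], [475, 99], [463, 101], [457, 93], [459, 82]]
[279 135  19  33 179] [[281, 136], [295, 167], [297, 158], [289, 149], [292, 136]]
[227 205  55  56 275] [[280, 205], [227, 260]]
[ 221  204  100  109 3864] [[291, 204], [237, 260], [234, 280], [226, 276], [224, 263], [221, 268], [232, 297], [267, 312], [319, 246], [320, 233], [309, 229], [308, 244], [298, 245], [296, 261], [285, 259], [283, 277], [271, 274], [270, 251], [283, 249], [284, 238], [294, 234], [288, 217], [294, 210]]
```

```bash
python3 -c "
from bench import ctrl
print(ctrl.hand_in())"
```

```text
the job is handed in; nothing more can be done
None
```

I stood both loose vials on the corks in the two empty cells, then swung the cover down by its handle to about 41° above level, against a pointer measured at about 41° (±1.5°), and handed in at 39 s while still gripping the handle; the hand-in returned no verdict.

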